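Couple the tube rotator's drum to its splined drive

ROBOT

A 6-joint arm with a two-finger parallel gripper is mounted at the origin on a cart in front of the work surface, level with it; the furniture and walls round the work are solid. World frame = base frame: x ahead of the robot, y to its left, z up, the work surface at z = 0. Lengths are in m, angles in degrees, forces in N, time in s.
With the tool pointing down it reaches from about 0.375 to 0.75 m from the base axis. Payload 9 kg.
Tool frame: the origin (TCP) lies at the very end of the fingers, on their centre line; the grasp point (between the pads) lies robot.grasp_offset behind it (robot.grasp_offset is the distance from the TCP to the grasp point, in m); z points along the fingers, y is the line along which they close (so a half turn about z gives the same grasp; the last joint's range is limited). The gripper opens to 85 mm and grips with 20 to 120 N. Pads are 22 mm wide; open, the fingers measure 114 mm over their backs; the gripper's body (76 mm by 85 mm) begins 54 mm behind the grasp point. The pads swing forward as they close: fully open they stand 13 mm farther back than shut.
Start: joints at [-88.963, 5.964, 5.575, 89.605, 0, 77.527], TCP at [0.14, -0.583, 0.231] pointing down, gripper open.
Joint ranges: [-171.21, 171.21], [-48.23, 106.86], [-62.78, 66.21], [-105.2, 120.99], [-86.42, 89.51], [-180, 180]. Speed limits (degrees/s): [127.2, 127.2, 147.25, 180, 180, 180].

INTERFACE

Orientations are given as [roll, pitch, yaw] about the fixed x, y, z axes, in that order (R = Rz(yaw) Ry(pitch) Rx(roll)).
In Python, from bench import readout, optics, sign_off, robot gives the robot as it stands. The module is installed in compiled form; this text tells all that it offers.
- The arm moves only by the tool step_arm, never from a script. Its argument "rows" is a list of rows, each a list of 3 entries, a list of its own where there are three numbers: the opening, from 0 (shut) to 1 (fully open), then the shift along the tool's x, y, z in mm, then the turn, a rotation vector about the tool's x, y, z in rad. A call has 1 to 10 rows; each row is the pose to reach, as a shift and turn from the pose commanded when the call began, along the tool's axes at that moment; what a row does not reach only later rows make up. A row lasts 1/8 s, in which the tool goes at most 62.5 mm and 10.7 degrees, less where a joint would pass 70% of its speed; a pose out of reach is approached as far as the arm can. A call with a gripper value outside its range is refused whole. The fingers move at their own pace and stop on an object; the grip force is fixed at half the most. Time passes only in rows, so rows that repeat a pose let the fingers close. It gives the time, the measured TCP pose, the force, the opening and the grip force at its end, in the units of the state.
- readout.sense(): the state, without advancing time (a new reading comes with each control period).
- optics.camera(name): name is "side" or "top" or "wrist"; returns a dict with "img" (420x560x3 uint8, blue, green, red), "depth" (420x560 float32, m along the optical axis (not along the pixel's ray), 0 where there is no reading), "vertical_fov" (degrees; the focal length in pixels is half the picture's height over the tangent of half this angle, whatever the lens; pixels are square), "cx", "cy" (the principal point, pixels), "k1" (the pictures are not rectified: a ray, as slopes to the right and down, at radius r is drawn at 1 + k1 r^2 times it, then the intrinsics apply), "T" (4x4, takes a point from camera to world coordinates). Camera axes: x right, y down, z forward; pixel columns grow to the right and rows downward; lengths in m; the calibration is good to about 2 mm. A picture is of the moment at which its call begins.
- sign_off(): hands the job in; it is judged then, once.
Trained networks look in a picture, given as the dict that the camera call returned (one of the last four; its "shot" number tells which), for a name from the list of things; names that differ only in an ending like _2 or _b are one class to them, and where a whole thing is asked for, a point or a joint stands for the part that bears it (a point fixed in the world has none). Each returns a list of dicts, best first, with "conf" (0 to 1); they miss things now and then, are a little off and sometimes report something else, mostly with a low value. They report only what shows in the picture. A call takes as long as a camera call.
- optics.boxes_of(label, picture): "position" ([x, y, z] in m, in world coordinates, good to about 4 mm: the middle of the surface that is visible of it).
- optics.regions_of(label, picture): "region" (420x560 bool, what is visible of it).
- optics.tip_of(label, picture): "position" ([x, y, z] in m, in world coordinates, good to about 4 mm: a listed point, or the origin of a listed thing).
The state is a dict: "t": time; "joint_positions": joint angles; "qvel": joint speeds; "joint_torque": joint torques, N m; "eef_pos": TCP position; "eef_rot": TCP orientation; "force": force on the tool from outside, world axes, zero at the start; "torque": the same for the moment, N m; "finger_gap": finger opening in m; "grasp_force": force on a finger pad.
Only numpy, scipy, OpenCV 4.12 (cv2) and the standard library are available. Lean on these libraries where they do the work, as an engineer would, in place of code of your own. Each camera call takes 0.05 s, during which the arm holds its last target. There are 200 camera calls.

TASK

Get the tube rotator ready to run: take the pipette that someone left across its guide rods and lay it gently on the bench clear of the rotator, then turn the drum where it lies on the rods until the slots in its coupling sleeve line up with the teeth of the drive stub, and slide it along the rods fully home onto the stub. Finish by swinging the retaining bar over and all the way down into its catch behind the drum, and leave the bottles, vial and tape roll standing where they are.

Things in the scene. Friction and masses are not known exactly. Their poses are not given: they have to be found in the camera images.
- rotator: Tube rotator fixed on the bench: grey base 150 mm (x), from y = -175 to +165 mm, its top 15 mm over the bench; white drive housing at the -y end, 128 mm high, inner face at y = -100 mm. Origin on the bench under the base; z up, +x the far side, +y along the axle away from the drive. The axle line of stub and drum is at x = 0, z = 85 mm. A drum fully home has its origin at y = -20 mm in this frame.
- rods (a point): Point midway between the two polished guide rods, level with their tops (51 mm over the bench), at y = 0 of the rotator. The rods are 12 mm round, at x = -42 and +42 mm, and run along y from the housing to y = +154 mm, where a low cross bracket (59 mm high) ends them.
- stub_tip (a point): Centre of the free end of the splined drive stub, on the axle line at y = -60 mm of the rotator. Round core of 26 mm diameter, three teeth 120 degrees apart, 12 mm wide, reaching 28 mm from the axle, tips tapered over the first 7 mm. A steel collar at its root, 35 mm behind the tip, stops the drum's sleeve.
- drive_stub (a joint): Angle of the drive stub about the rotator's +y axis (rad); it is braked and cannot be turned. At 0 one tooth points straight up; at a value q that tooth leans by q from up towards the rotator's +x (far) side. Between 0.25 and 1.85.
- drum: Loose tube drum, 0.5 to 0.75 kg, lying on the rods; rolls and slides on them at a push of 1 to 2 N, stays where left; pushed along off its middle it skews and climbs off. Origin on the axle midway between its discs; its y is the axle, parallel to the rotator's y. Two white discs, 104 mm diameter, 8 mm thick, outer faces at y = -40 and +40 mm. Starts at y = +90 to +105 mm of the rotator.
- drum_fin (a point): Top edge (middle) of the fin along the drum's own +z. Six radial fins, 60 degrees apart, join the discs: 5 mm thick, 64 mm long, from the 34 mm thick core out to 50 mm from the axle. The spaces between fins are open from above: a finger can enter and push a fin sideways to roll the drum, or push a disc from inside.
- sleeve_end (a point): Centre of the open end of the drum's aluminium coupling sleeve, at y = -75 mm of the drum (35 mm out from the -y disc). Sleeve 60 mm diameter, bore 32 mm, three open slots 16 mm wide over its whole length, 120 degrees apart, one along the drum's own +z. Slots pass over the stub's teeth when in line within about 5 degrees.
- pipette: Hand pipette, 266 mm long, up to 26 mm wide and 38 mm high, 90 g, lying across both rods, about square to them, between drum and stub; origin in the middle of its length at its underside, about 48 mm up. Its z is up, its y along it: +y to the thin tip (far side), -y to the thick handle (near side), 26 mm wide and 29 mm high from y = -100 to -15 mm; balances at y = -30 mm.
- retaining_bar (a joint): Angle of the retaining bar (rad): 0 = down and level in its catch, 1.57 = upright, 2.0 = leaning away to the far side. It swings in the plane y = +30 mm of the rotator. Stiff hinge: stays at any angle, moves with about 1 to 1.5 N at the knob. Down, it passes 5 mm behind the disc of a drum that is home; a drum not home blocks it. Starts between 1.65 and 2.0.
- bar_hinge (a point): Hinge axis of the retaining bar (along the rotator's y), at x = +66, y = +30, z = 72 mm of the rotator, between steel cheeks 81 mm high. The bar is steel, 10 x 10 mm, and points from here to the rotator's -x side when down.
- bar_knob (a point): Middle of the black round knob (20 mm diameter, 26 mm long) at the free end of the retaining bar, 141 mm from its hinge.
- bar_catch (a point): Middle of the bar's catch, a steel fork on the near side at x = -64, y = +30, z = 72 mm of the rotator; its prongs are 81 mm high.
- bottle_d: Bystander: reagent bottle with green cap, 60 mm diameter, 136 mm high. Origin under its centre.
- bottle_b: Bystander: reagent bottle with blue cap, 52 mm diameter, 110 mm high. Origin under its centre.
- bottle_a: Bystander: reagent bottle with white cap, 42 mm diameter, 88 mm high. Origin under its centre.
- strip_vial: Bystander: vial with teal cap, 37 mm diameter, 66 mm high. Origin under its centre. It stands in front of the white analyser, whose front face is at world x = 0.54 m, right side at y = -0.10 m, 265 mm high. To its left, as far as the tape roll, the front strip of the bench (x 0.41 to 0.50, y 0.05 to 0.30 m) is always free.
- tape_1: Bystander: roll of brown tape lying flat, 93 mm diameter, 48 mm high. Origin under its centre.

How it is judged (in metres and radians):
On the way, in this order (a step that is already met when the one before it is completed fails the run):
1. the pipette lies on the bench, off the rotator (height (world z) of pipette between -0.02 and 0.025 m and contact force between pipette and rotator below 0.05 N and linear speed of pipette below 0.05 m/s), for 0.2 s.
2. the drum is fully home on the splined stub (y of drum in the frame of rotator below -0.016 m and angle between the y axis of drum and the y axis of rotator, either way round below 0.08 rad), for 0.2 s.
3. the retaining bar is down in its catch (value of joint retaining_bar below 0.08 rad), for 0.2 s.
At the end, for the whole second after the job is handed in: The drum lies on both rods with its sleeve over the stub, within 5 mm of fully home (level and centred within 5 mm), at rest; the retaining bar is down within 0.08 rad; the pipette lies still on the bench, not touching the rotator (y of drum in the frame of rotator between -0.024 and -0.015 m and x of drum in the frame of rotator between -0.005 and 0.005 m and z of drum in the frame of rotator between 0.08 and 0.09 m and angle between the y axis of drum and the y axis of rotator, either way round below 0.08 rad and linear speed of each of drum, pipette below 0.02 m/s and value of joint retaining_bar below 0.08 rad and height (world z) of pipette between -0.02 and 0.025 m and contact force between pipette and rotator below 0.05 N).
It fails at once if a bystander (bottle, vial or tape roll) is moved more than 30 mm (distance of any of bottle_d, bottle_b, bottle_a, strip_vial, tape_1 from where it was at the start of the episode above 0.03 m).
It fails at once if a bystander is tipped over (angle between any of bottle_d, bottle_b, bottle_a, strip_vial's own z axis and vertical above 0.6 rad).
It fails at once if the pipette is dropped or flung (moves faster than 1.5 m/s) (linear speed of pipette above 1.5 m/s).
It also fails if it takes over 72 s, if anything falls off the work surface, if the arm or the gripper's body presses on something with over 40 N, if the wrist force passes 120 N, or if a joint passes its speed limit or range.

## Working session

There is one attempt and no reset: what is moved stays moved. The work goes in short steps, Python scripts to look and compute and a tool call to move; the robot and the scene stay as the last step left them, time stands still between calls to the robot, and variables do not carry over. Pictures are saved under pics/ and viewed, at most 10 in all, crops included, and the job is handed in when it is done.

Besides the shell and the picture viewer there is one more tool, called after "Call:" by a JSON object that holds its "fn" and its "kwargs", one argument or row to a line. step_arm: Moves the arm, as the interface text tells. Its arguments: {"type":"object","properties":{"rows":{"type":"array","items":{"type":"array"}}},"required":["rows"]}

```bash
mkdir -p pics
cat > h.py <<'E'
import numpy as np,cv2
from scipy.spatial.transform import Rotation as R
from bench import readout, optics, sign_off, robot
def pts(c):
    d=c["depth"];h,w=d.shape;f=h/2/np.tan(np.radians(c["vertical_fov"])/2)
    v,u=np.mgrid[:h,:w]
    K=np.array([[f,0,c["cx"]],[0,f,c["cy"]],[0,0,1]])
    p=cv2.undistortPoints(np.stack([u.ravel(),v.ravel()],1).astype(np.float64)[:,None],K,np.array([c["k1"],0,0,0.]))[:,0].reshape(h,w,2)
    P=np.dstack([p[...,0]*d,p[...,1]*d,d])
    return P@c["T"][:3,:3].T+c["T"][:3,3]
def tool():
    s=readout.sense();return np.array(s["eef_pos"]),R.from_euler('xyz',s["eef_rot"],degrees=True)
def to_tool(target,rpy=None):
    p,r=tool();d=r.inv().apply(np.array(target)-p)*1000
    rv=(r.inv()*R.from_euler('xyz',rpy,degrees=True)).as_rotvec() if rpy is not None else None
    return d.round(1),None if rv is None else rv.round(3)
E
python3 - <<'E'
from h import *
s=readout.sense();print({k:np.round(v,3).tolist() for k,v in s.items()},robot.grasp_offset)
for n in ["top","side"]:
    c=optics.camera(n);cv2.imwrite(f"pics/{n}0.png",c["img"]);print(n,c["T"].round(3).tolist(),c["vertical_fov"],c["k1"])
    for l in ["rotator","rods","stub_tip","drum","drum_fin","sleeve_end","pipette","bar_hinge","bar_knob","bar_catch","bottle_d","bottle_b","bottle_a","strip_vial","tape_1"]:
        print(l,[(np.round(x["position"],3).tolist(),round(x["conf"],2)) for x in optics.tip_of(l,c)[:3]])
E
```

```text
{'t': 0.0, 'joint_positions': [-88.963, 5.998, 5.526, 89.607, 0.0, 77.526], 'qvel': [-0.065, -0.095, 0.003, -0.003, 0.07, -0.078], 'joint_torque': [-0.003, -55.692, 50.366, 0.017, -0.0, 0.0], 'eef_pos': [0.14, -0.583, 0.231], 'eef_rot': [-179.923, -0.017, 13.511], 'force': [0.45, 0.342, 0.381], 'torque': [0.011, 0.014, -0.034], 'grasp_force': 0.0, 'finger_gap': 0.085} 0.0187
top [[-0.005, -0.998, 0.06, 0.53], [-1.0, 0.006, 0.013, -0.039], [-0.013, -0.06, -0.998, 1.416], [0.0, 0.0, 0.0, 1.0]] 55.43861560957425 -0.06727431404231304
rotator [([0.533, -0.385, -0.001], 0.81)]
rods [([0.531, -0.384, 0.051], 0.84)]
stub_tip [([0.539, -0.445, 0.087], 0.78)]
drum [([0.515, -0.285, 0.081], 0.91)]
drum_fin [([0.516, -0.284, 0.135], 0.71)]
sleeve_end [([0.527, -0.361, 0.082], 0.91)]
pipette [([0.571, -0.41, 0.05], 0.95), ([0.516, -0.284, 0.135], 0.65)]
bar_hinge [([0.592, -0.344, 0.073], 0.74)]
bar_knob [([0.632, -0.34, 0.205], 0.48)]
bar_catch [([0.466, -0.367, 0.074], 0.94)]
bottle_d [([0.749, -0.229, 0.002], 0.64), ([0.741, -0.156, 0.002], 0.61), ([0.509, -0.05, -0.002], 0.5)]
bottle_b [([0.7
[... 541 characters left out ...]
.48)]
stub_tip [([0.538, -0.438, 0.084], 0.74), ([0.514, -0.284, 0.133], 0.49), ([0.535, -0.384, 0.001], 0.25)]
drum [([0.513, -0.286, 0.088], 0.65)]
drum_fin [([0.512, -0.285, 0.134], 0.69), ([0.54, -0.44, 0.082], 0.27)]
sleeve_end [([0.589, -0.348, 0.074], 0.16)]
pipette []
bar_hinge [([0.59, -0.347, 0.075], 0.84)]
bar_knob [([0.633, -0.334, 0.206], 0.58)]
bar_catch [([0.464, -0.364, 0.071], 0.81), ([0.535, -0.383, -0.0], 0.4)]
bottle_d [([0.514, -0.046, -0.0], 0.67)]
bottle_b [([0.514, -0.046, -0.0], 0.67)]
bottle_a [([0.514, -0.046, -0.0], 0.67)]
strip_vial [([0.525, 0.01, 0.0], 0.66), ([0.539, -0.382, 0.003], 0.58)]
tape_1 [([0.486, 0.379, -0.004], 0.59), ([0.593, -0.346, 0.074], 0.54)]
```

View pics/top0.png

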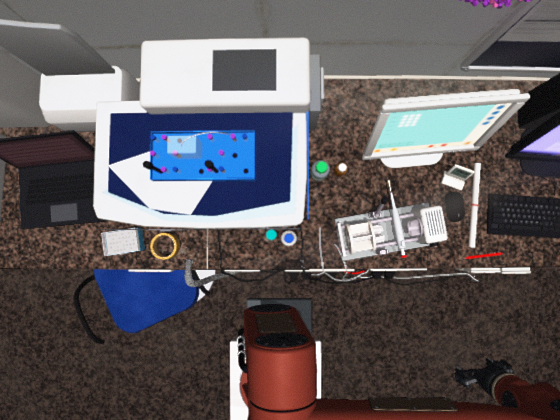

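View pics/side0.png

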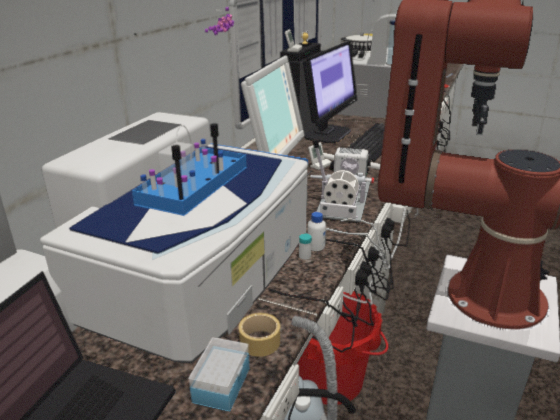

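The top view shows the rotator near pixel (390,232), with the pipette across it at about (397,215). The drum is on the left at (358,235), and the vial and bottle stand at (271,235) and (289,238). The networks agree with this and put the rotator's yaw at about 9°. Next I'll move above it for a wrist view.

Run:
```python
from h import *
print(to_tool([0.46,-0.42,0.36],[180,0,9.2]))
```

```text
(array([ 349.2,  -84.2, -128.7]), array([0.   , 0.   , 0.075]))
```

Call:
{"fn": "step_arm", "kwargs": {
  "rows": [
    [0.6, [60, -15, -129], [0, 0, 0.075]],
    [0.6, [349, -84, -129], [0, 0, 0.075]],
    [0.6, [349, -84, -129], [0, 0, 0.075]],
    [0.6, [349, -84, -129], [0, 0, 0.075]],
    [0.6, [349, -84, -129], [0, 0, 0.075]],
    [0.6, [349, -84, -129], [0, 0, 0.075]],
    [0.6, [349, -84, -129], [0, 0, 0.075]],
    [0.6, [349, -84, -129], [0, 0, 0.075]],
    [0.6, [349, -84, -129], [0, 0, 0.075]],
    [0.6, [349, -84, -129], [0, 0, 0.075]]
  ]
}}

```text
t: 2.85
eef_pos: [0.4589, -0.4208, 0.3601]
eef_rot: [-180.0, 0.0, 9.1]
force: [1.1, 0.1, 0.2]
finger_gap: 0.0516
grasp_force: 0.0
```

Run:
```python
from h import *
c=optics.camera("wrist");cv2.imwrite("pics/w1.png",c["img"]);print(c["T"].round(3).tolist(),c["vertical_fov"])
np.savez("w1.npz",P=pts(c),img=c["img"])
for l in ["rotator","rods","stub_tip","drum","drum_fin","sleeve_end","pipette","bar_hinge","bar_knob","bar_catch"]:
    print(l,[(np.round(x["position"],3).tolist(),round(x["conf"],2)) for x in optics.tip_of(l,c)[:3]])
r=optics.regions_of("pipette",c)
if r:
    m=r[0]["region"];P=pts(c)[m];P=P[(P[:,2]>.04)&(P[:,2]<.1)];print(len(P),P.min(0),P.max(0))
    q=P[:,:2];mu=q.mean(0);u,s,vt=np.linalg.svd(q-mu,full_matrices=False);d=vt[0];a=(q-mu)@d;b=(q-mu)@vt[1]
    print(mu,d,mu+d*a.min(),mu+d*a.max(),np.percentile(b,[1,99]),np.percentile(P[:,2],[5,50,95]))
print(readout.sense()["eef_pos"],readout.sense()["t"])
```

```text
[[0.158, -0.942, -0.297, 0.534], [-0.987, -0.151, -0.047, -0.408], [-0.001, 0.3, -0.954, 0.503], [0.0, 0.0, 0.0, 1.0]] 69.67618497386346
rotator [([0.533, -0.38, 0.003], 0.96)]
rods [([0.532, -0.383, 0.055], 0.97)]
stub_tip [([0.541, -0.446, 0.085], 0.64)]
drum [([0.519, -0.283, 0.088], 0.72)]
drum_fin [([0.513, -0.282, 0.131], 0.67)]
sleeve_end [([0.527, -0.357, 0.088], 0.97)]
pipette [([0.576, -0.412, 0.051], 0.74)]
bar_hinge [([0.591, -0.348, 0.079], 0.67)]
bar_knob []
bar_catch [([0.466, -0.365, 0.073], 0.94)]
2113 [ 0.44429412 -0.44201083  0.05050242] [ 0.66405847 -0.39561778  0.09120214]
[ 0.54736339 -0.4170888 ] [-0.98699066 -0.16077758] [ 0.66396424 -0.3980949 ] [ 0.4445975  -0.43382903] [-0.01173394  0.01134577] [0.06411809 0.07385835 0.08046106]
[ 0.45991722 -0.42020262  0.36033586] 3.45
```

View pics/w1.png

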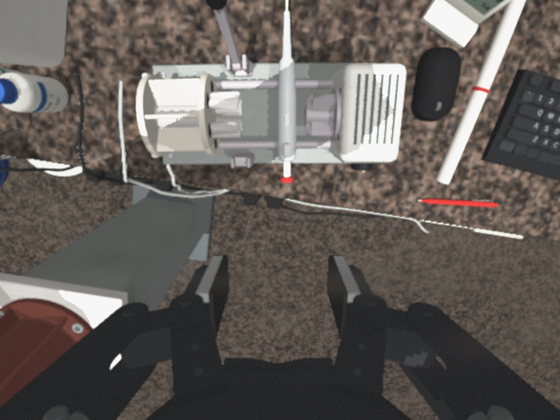

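The wrist view shows the pipette at column 285, rows 0–180. The drum is at (170,115), the stub at (320,115) and the bar is up at (228,30). The pipette fit gives its origin at (0.576,-0.413) and yaw 9.25°, which agrees with the network. I'll grip the handle near its end, at pipette y ≈ -86 mm, clear of the stub.

Run:
```python
from h import *
print(to_tool([0.491,-0.4264,0.056],[180,0,9.25]))
```

```text
(array([ 29.7,  11.1, 304.3]), array([ 0.   , -0.   , -0.001]))
```

Call:
{"fn": "step_arm", "kwargs": {
  "rows": [
    [0.6, [30, 11, 60], [0, 0, 0]],
    [0.6, [30, 11, 120], [0, 0, 0]],
    [0.6, [30, 11, 180], [0, 0, 0]],
    [0.6, [30, 11, 235], [0, 0, 0]],
    [0.6, [30, 11, 275], [0, 0, 0]],
    [0.6, [30, 11, 304], [0, 0, 0]],
    [0.6, [30, 11, 304], [0, 0, 0]],
    [0, [30, 11, 304], [0, 0, 0]],
    [0, [30, 11, 304], [0, 0, 0]],
    [0, [30, 11, 304], [0, 0, 0]]
  ]
}}

```text
t: 4.7
eef_pos: [0.4921, -0.4274, 0.0583]
eef_rot: [179.8, -0.1, 9.2]
force: [0.1, -0.3, 5.1]
finger_gap: 0.0227
grasp_force: 59.0
```

Call:
{"fn": "step_arm", "kwargs": {
  "rows": [
    [0, [0, 0, 0], [0, 0, 0]],
    [0, [0, 0, 0], [0, 0, 0]],
    [0, [0, 0, -20], [0, 0, 0]],
    [0, [0, 0, -50], [0, 0, 0]],
    [0, [0, 0, -100], [0, 0, 0]],
    [0, [0, 0, -150], [0, 0, 0]],
    [0, [0, 0, -200], [0, 0, 0]],
    [0, [0, 0, -200], [0, 0, 0]]
  ]
}}

```text
t: 5.7
eef_pos: [0.4923, -0.4276, 0.2628]
eef_rot: [179.6, -0.2, 9.2]
force: [-0.1, 0.1, -1.5]
finger_gap: 0.0227
grasp_force: 59.0
```

Run:
```python
from h import *
c=optics.camera("wrist");cv2.imwrite("pics/w2.png",c["img"])
print(readout.sense()["finger_gap"],tool()[0])
# target: pipette along +y, grasp at y=.09
print(to_tool([0.455,0.09,0.25],[180,0,90]))
```

```text
0.02251970870365148 [ 0.49183249 -0.42694068  0.2595466 ]
(array([  46.4, -516.2,    7.6]), array([ 5.00e-03,  1.00e-03, -1.41e+00]))
```

View pics/w2.png

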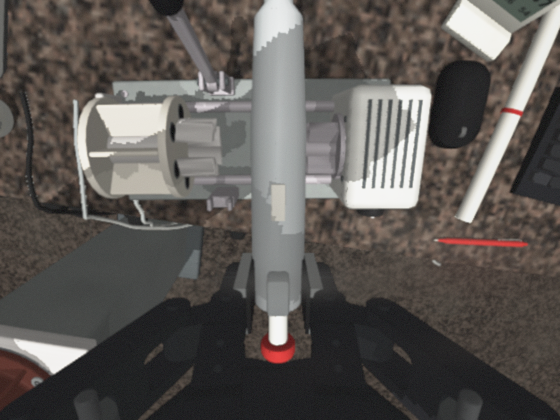

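The pipette is gripped at the handle, with the red button at (277,348). I'll raise it and rotate it first, then carry it to the free strip.

Call:
{"fn": "step_arm", "kwargs": {
  "rows": [
    [0, [0, 0, -60], [0, 0, -0.18]],
    [0, [0, 0, -90], [0, 0, -0.36]],
    [0, [-10, 0, -90], [0, 0, -0.54]],
    [0, [-10, -20, -90], [0, 0, -0.72]],
    [0, [-10, -60, -90], [0, 0, -0.9]],
    [0, [-10, -110, -90], [0, 0, -1.08]],
    [0, [0, -170, -90], [0, 0, -1.25]],
    [0, [10, -230, -90], [0, 0, -1.41]],
    [0, [20, -290, -90], [0, 0, -1.41]],
    [0, [30, -350, -90], [0, 0, -1.41]]
  ]
}}

```text
t: 7.0
eef_pos: [0.464, -0.0739, 0.3451]
eef_rot: [-179.9, -0.0, 90.0]
force: [0.0, 0.6, -0.9]
finger_gap: 0.0226
grasp_force: 59.2
```

Run:
```python
from h import *
print(readout.sense()["finger_gap"],tool()[0],to_tool([0.455,0.09,0.016],[180,0,90]))
c=optics.camera("top")
P=pts(c);m=(P[...,0]>.41)&(P[...,0]<.5)&(P[...,1]>.02)&(P[...,1]<.33);print(np.percentile(P[m][:,2],[1,50,95,99,100]).round(3))
for l in ["strip_vial","tape_1"]: print(l,[(np.round(x["position"],3).tolist(),round(x["conf"],2)) for x in optics.tip_of(l,c)[:3]])
```

```text
0.022615578120803035 [ 0.46398775 -0.07389406  0.34513252] (array([163.6,  -8.5, 329.3]), array([-0.002, -0.001, -0.   ]))
[-0.007  0.     0.349  0.357  0.361]
strip_vial [([0.526, 0.011, 0.002], 0.66)]
tape_1 [([0.487, 0.386, -0.002], 0.54), ([0.528, -0.363, 0.086], 0.42)]
```

Call:
{"fn": "step_arm", "kwargs": {
  "rows": [
    [0, [60, -8, 0], [0, 0, 0]],
    [0, [120, -8, 0], [0, 0, 0]],
    [0, [164, -8, 50], [0, 0, 0]],
    [0, [164, -8, 110], [0, 0, 0]],
    [0, [164, -8, 170], [0, 0, 0]],
    [0, [164, -8, 230], [0, 0, 0]],
    [0, [164, -8, 275], [0, 0, 0]],
    [0, [164, -8, 305], [0, 0, 0]],
    [0, [164, -8, 320], [0, 0, 0]],
    [0, [164, -8, 328], [0, 0, 0]]
  ]
}}

```text
t: 8.4
eef_pos: [0.4567, 0.0875, 0.0177]
eef_rot: [-180.0, 0.0, 90.0]
force: [1.2, -0.8, -1.0]
finger_gap: 0.0226
grasp_force: 59.2
```

Call:
{"fn": "step_arm", "kwargs": {
  "rows": [
    [0, [0, 0, 2], [0, 0, 0]],
    [0, [0, 0, 4], [0, 0, 0]]
  ]
}}

```text
t: 8.65
eef_pos: [0.4577, 0.0879, 0.0152]
eef_rot: [179.9, 0.0, 90.0]
force: [-0.0, -0.3, -1.5]
finger_gap: 0.0228
grasp_force: 59.2
```

Next I'll lower a little more until contact, then release and retreat.

Call:
{"fn": "step_arm", "kwargs": {
  "rows": [
    [0, [0, 0, 3], [0, 0, 0]],
    [0, [0, 0, 5], [0, 0, 0]],
    [0, [0, 0, 5], [0, 0, 0]],
    [0.55, [0, 0, 5], [0, 0, 0]],
    [0.55, [0, 0, 5], [0, 0, 0]],
    [0.55, [0, 0, 5], [0, 0, 0]],
    [0.55, [0, 0, -40], [0, 0, 0]],
    [0.55, [0, 0, -100], [0, 0, 0]],
    [0.55, [0, 0, -160], [0, 0, 0]],
    [0.55, [0, 0, -220], [0, 0, 0]]
  ]
}}

```text
t: 9.9
eef_pos: [0.4566, 0.088, 0.2364]
eef_rot: [180.0, 0.0, 90.0]
force: [0.1, 0.4, 0.7]
finger_gap: 0.0469
grasp_force: 0.0
```

Run:
```python
from h import *
c=optics.camera("wrist")
print("pip",[(np.round(x["position"],3).tolist(),round(x["conf"],2)) for x in optics.tip_of("pipette",c)[:3]])
c=optics.camera("top")
for l in ["pipette","drum_fin","stub_tip","bar_knob"]: print(l,[(np.round(x["position"],3).tolist(),round(x["conf"],2)) for x in optics.tip_of(l,c)[:3]])
# camera offset in tool frame; want view of drum & stub
c=optics.camera("wrist");p,r=tool();print(r.inv().apply(c["T"][:3,3]-p).round(3),p,readout.sense()["t"],readout.sense()["joint_positions"])
print(to_tool([0.52,-0.36,0.36],[180,0,9.2]))
```

```text
pip [([0.454, 0.173, 0.0], 0.58)]
pipette []
drum_fin [([0.466, -0.366, 0.076], 0.66), ([0.514, -0.284, 0.134], 0.65)]
stub_tip [([0.54, -0.446, 0.087], 0.73)]
bar_knob [([0.631, -0.338, 0.205], 0.46)]
[ 0.077 -0.001 -0.143] [0.45613913 0.08806729 0.2327331 ] 10.3 [-5.26681721e+00 -1.76482137e+01 -1.64296262e+01  9.13588076e+01
 -6.37405247e-03  8.47330179e+01]
(array([-448.1,   63.5, -127.5]), array([-0.002,  0.002,  1.41 ]))
```

The pipette lies at (0.454,0.173,0). Next is a view from above the rotator to get the tooth, slot and fin angles.

Call:
{"fn": "step_arm", "kwargs": {
  "rows": [
    [0.3, [-40, 0, -60], [0, 0, 0.18]],
    [0.3, [-100, 0, -90], [0, 0, 0.36]],
    [0.3, [-160, 10, -90], [0, 0, 0.54]],
    [0.3, [-220, 20, -90], [0, 0, 0.72]],
    [0.3, [-280, 30, -90], [0, 0, 0.9]],
    [0.3, [-340, 40, -90], [0, 0, 1.08]],
    [0.3, [-400, 60, -90], [0, 0, 1.25]],
    [0.3, [-460, 80, -60], [0, 0, 1.41]],
    [0.3, [-473, 80, -40], [0, 0, 1.41]],
    [0.3, [-473, 80, -40], [0, 0, 1.41]]
  ]
}}

```text
t: 11.55
eef_pos: [0.5355, -0.3855, 0.2695]
eef_rot: [-179.7, 0.2, 9.1]
force: [0.2, -0.4, 1.5]
finger_gap: 0.0256
grasp_force: 0.0
```

```bash
cat >> h.py <<'E'
def rotframe(O,yaw):
    c,s=np.cos(np.radians(yaw)),np.sin(np.radians(yaw));return np.array(O),np.array([[c,-s,0],[s,c,0],[0,0,1]])
E
python3 - <<'E'
from h import *
c=optics.camera("wrist");cv2.imwrite("pics/w3.png",cv2.resize(c["img"][:,:],(784,588)))
P=pts(c);np.savez("w3.npz",P=P,img=c["img"])
print(tool()[0],readout.sense()["t"])
for l in ["rotator","rods","stub_tip","drum","drum_fin","sleeve_end","bar_hinge","bar_catch"]:
    print(l,[(np.round(x["position"],3).tolist(),round(x["conf"],2)) for x in optics.tip_of(l,c)[:2]])
O,A=rotframe([.533,-.383,0],9.2)
Q=(P-O)@A
# rods: points between pipette gap y -50..-0, z 44..53
for lo in (-.06,.025):
  for y0 in (-.045,-.02,0.0):
    m=(Q[...,0]>lo)&(Q[...,0]<lo+.035)&(abs(Q[...,1]-y0)<.012)&(Q[...,2]>.046)&(Q[...,2]<.056)
    print(lo,y0,m.sum(),Q[m].mean(0).round(4) if m.any() else None)
# housing inner face
m=(Q[...,2]>.118)&(Q[...,1]<-.08)&(abs(Q[...,0])<.08);print("housing",Q[m].min(0),Q[m].max(0))
def prof(y0,y1,name,rmin,rmax):
    m=(Q[...,1]>y0)&(Q[...,1]<y1)&(abs(Q[...,0])<.06)&(Q[...,2]>.055)
    q=Q[m];r=np.hypot(q[:,0],q[:,2]-.085);a=np.degrees(np.arctan2(q[:,0],q[:,2]-.085))
    print(name,len(q))
    for b in range(-100,101,10):
        k=(abs(a-b)<5)&(r<.06)
        if k.sum()>3: print(b,k.sum(),np.percentile(r[k],[20,50,80]).round(4))
prof(-.09,-.066,"stub",0,0)
prof(.026,.055,"sleeve",0,0)
prof(.07,.12,"fins",0,0)
E
```

```text
[ 0.53603261 -0.38457184  0.27196776] 11.6
rotator [([0.532, -0.38, 0.002], 0.59)]
rods []
stub_tip [([0.54, -0.447, 0.085], 0.91), ([0.593, -0.342, 0.078], 0.7)]
drum [([0.519, -0.284, 0.086], 0.85), ([0.527, -0.358, 0.086], 0.19)]
drum_fin [([0.514, -0.28, 0.136], 0.66)]
sleeve_end [([0.528, -0.36, 0.085], 0.83)]
bar_hinge [([0.594, -0.344, 0.075], 0.59)]
bar_catch [([0.462, -0.366, 0.073], 0.75)]
-0.06 -0.045 168 [-0.0423 -0.0444  0.0502]
-0.06 -0.02 174 [-0.0427 -0.0196  0.0501]
-0.06 0.0 172 [-0.0427 -0.0005  0.0502]
0.025 -0.045 200 [ 0.0413 -0.0451  0.0501]
0.025 -0.02 197 [ 0.0413 -0.0203  0.0502]
0.025 0.0 204 [0.0409 0.0001 0.0501]
housing [-0.056872   -0.17376459  0.11801399] [ 0.05704189 -0.09579151  0.1310337 ]
stub 1106
-60 168 [0.0227 0.0257 0.028 ]
-50 160 [0.0154 0.0179 0.0208]
-40 35 [0.0134 0.0137 0.0149]
-30 36 [0.0136 0.0139 0.0143]
-20 41 [0.0131 0.0134 0.0141]
-10 44 [0.0129 0.0135 0.0139]
0 44 [0.0126 0.0134 0.0136]
10 46 [0.0123 0.0129 0.0134]
20 74 [0.0133 0.0148 0.0163]
30 153 [0.0195 0.0226 0.0259]
40 90 [0.0272 0.0276 0.0283]
50 84 [0.027  0.0275 0.0279]

[... 185 characters left out ...]
0317]
-40 85 [0.0309 0.0313 0.0316]
-30 149 [0.0219 0.0306 0.0314]
-20 130 [0.0262 0.0301 0.0312]
10 56 [0.0292 0.0297 0.0301]
20 142 [0.0288 0.0295 0.0301]
30 119 [0.0284 0.0291 0.0297]
40 120 [0.0283 0.0287 0.0292]
50 106 [0.028  0.0284 0.029 ]
60 82 [0.0279 0.0283 0.0287]
70 66 [0.0278 0.0282 0.0285]
80 44 [0.0278 0.028  0.0282]
90 28 [0.0392 0.058  0.059 ]
100 36 [0.0281 0.0569 0.058 ]
fins 3616
-60 1121 [0.0283 0.0384 0.0472]
-50 87 [0.0207 0.0231 0.0284]
-10 25 [0.0482 0.0488 0.0494]
0 634 [0.0249 0.0413 0.0499]
10 88 [0.0159 0.0167 0.0173]
20 117 [0.0158 0.0163 0.017 ]
30 91 [0.0155 0.0163 0.0167]
40 81 [0.0152 0.0156 0.0162]
50 831 [0.021  0.0296 0.038 ]
60 369 [0.0416 0.046  0.0481]
```

View pics/w3.png

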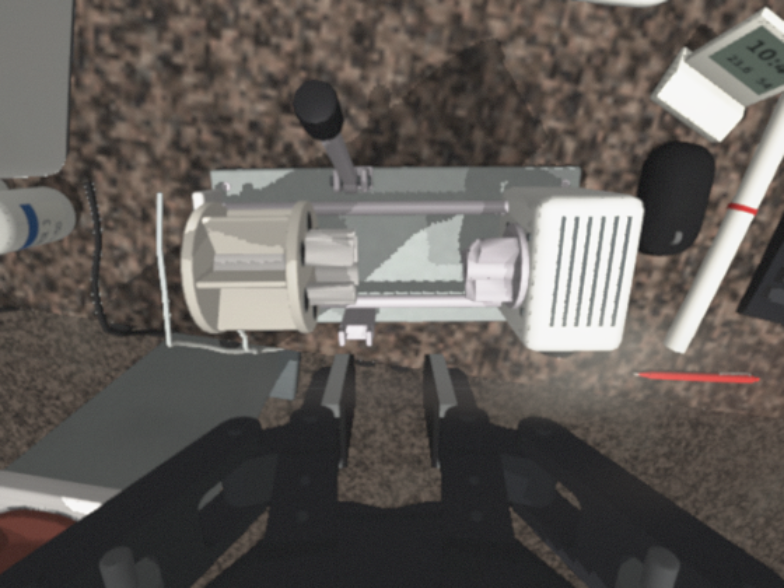

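The view shows the stub at (495,270) with a tooth facing the far-up side. The sleeve slots are at (330,275), and the drum's fins show a near-vertical one at (245,285). I'll fit the exact angles by matching the cross-sections to the depth points.

```bash
cat > fit.py <<'E'
from h import *
from scipy.optimize import least_squares
def rect(p,a,r0,r1,h):  # sdf of radial bar at angle a (from z to +x)
    d=np.array([np.sin(a),np.cos(a)]);n=np.array([np.cos(a),-np.sin(a)])
    u=p@d-(r0+r1)/2;v=p@n;q=np.stack([abs(u)-(r1-r0)/2,abs(v)-h])
    return np.hypot(*np.maximum(q,0))+np.minimum(q.max(0),0)
def shape(k,p,a):
    r=np.hypot(p[:,0],p[:,1]);T=2*np.pi/3
    if k=="stub": return np.min([r-.013]+[rect(p,a+i*T,0,.028,.006) for i in range(3)],0)
    if k=="fins": return np.min([r-.017]+[rect(p,a+i*T/2,0,.050,.0025) for i in range(6)],0)
    return np.max([r-.030,.016-r]+[-rect(p,a+i*T,0,.05,.008) for i in range(3)],0)
def fit(k,Q,y0,y1,x0=0,z0=.085):
    m=(Q[...,1]>y0)&(Q[...,1]<y1)&(abs(Q[...,0])<.056)&(Q[...,2]>.060)
    p=Q[m][:,[0,2]];p=p[np.hypot(p[:,0]-x0,p[:,1]-z0)<.052]
    if len(p)>3000:p=p[::len(p)//3000]
    per={"fins":60}.get(k,120);best=None
    for g in range(0,per,10):
        s=least_squares(lambda t:np.r_[shape(k,p-[x0+t[1]/1e3,z0+t[2]/1e3],t[0]),(t[1]*1e-3*3,t[2]*1e-3*3)],[np.radians(g),0,0],loss='soft_l1',f_scale=.001,x_scale=[.05,1,1])
        if best is None or s.cost<best.cost: best=s
    a=np.degrees(best.x[0])%per
    r=np.abs(shape(k,p-[x0+best.x[1]/1e3,z0+best.x[2]/1e3],best.x[0]))
    print(k,len(p),"angle",round(a,1),"off mm",best.x[1:].round(1),"med res mm",(np.median(r)*1e3).round(2))
    return a
O,A=rotframe([.5324,-.3831,0],9.5)
E
python3 - <<'E'
from fit import *
P=np.load("w3.npz")["P"];Q=(P-O)@A
# drum disc y
m=(Q[...,2]>.125)&(Q[...,1]>.03)&(Q[...,1]<.16)&(abs(Q[...,0])<.03);h,e=np.histogram(Q[m][:,1],40);print(dict(zip((e[:-1]*1e3).round().astype(int).tolist(),h.tolist())))
fit("stub",Q,-.09,-.068);fit("sleeve",Q,.03,.052);fit("fins",Q,.07,.12)
P=np.load("w1.npz")["P"];Q=(P-O)@A
fit("sleeve",Q,.03,.052);fit("fins",Q,.07,.12);fit("stub",Q,-.09,-.068)
E
```

```text
{30: 694, 33: 881, 36: 1038, 38: 1810, 41: 2501, 44: 1572, 47: 1059, 50: 894, 52: 791, 55: 626, 58: 315, 61: 355, 63: 169, 66: 163, 69: 38, 72: 19, 75: 21, 77: 20, 80: 19, 83: 22, 86: 17, 89: 23, 91: 20, 94: 22, 97: 23, 100: 22, 102: 21, 105: 23, 108: 20, 111: 23, 114: 23, 116: 22, 119: 20, 122: 21, 125: 23, 128: 18, 130: 25, 133: 354, 136: 174, 139: 112}
stub 917 angle 48.8 off mm [-1.   0.3] med res mm 0.39
sleeve 1123 angle 0.0 off mm [-1.1  0.2] med res mm 0.3
fins 3618 angle 0.0 off mm [-1.1  0.2] med res mm 0.37
sleeve 800 angle 118.8 off mm [-1.1 -0. ] med res mm 0.42
fins 2532 angle 0.2 off mm [-1.4  0.2] med res mm 0.48
stub 737 angle 48.6 off mm [-1.1  0.4] med res mm 0.48
```

The fits agree. The stub tooth is at 48.7° and the drum's slot and fin are at 0°, so the drum must roll +48.7° towards the far side. I'll do that with a shut finger pushing the top fin from the near side. All x offsets came out at -1 mm, so I'll correct the frame.

```bash
sed -i 's/^O,A=.*/O,A=rotframe([.5314,-.3833,0],9.5)/' fit.py
cat >> fit.py <<'E'
def go(x,y,z,yaw=None):
    w=O+A@np.array([x,y,z])/1e0
    d,rv=to_tool(w,[180,0,yaw] if yaw is not None else None);print((x,y,z),"->",w.round(3),d,rv)
def here():
    p,r=tool();print("rot frame",((p-O)@A).round(4),r.as_euler('xyz',degrees=True).round(1))
E
python3 - <<'E'
from fit import *
here();go(-.018,.1,.20,9.5);go(-.018,.1,.112,9.5);go(.011,.1,.110,9.5)
E
```

```text
rot frame [ 0.0054 -0.0022  0.2753] [179.9  -0.    9.3]
(-0.018, 0.1, 0.2) -> [ 0.497 -0.288  0.2  ] [ -23.9 -102.2   75.1] [ 0.001 -0.001 -0.004]
(-0.018, 0.1, 0.112) -> [ 0.497 -0.288  0.112] [ -24.  -102.3  163.1] [ 0.001 -0.001 -0.004]
(0.011, 0.1, 0.11) -> [ 0.526 -0.283  0.11 ] [   5.  -102.4  165.2] [ 0.001 -0.001 -0.004]
```

Call:
{"fn": "step_arm", "kwargs": {
  "rows": [
    [0, [-12, -50, 20], [0, 0, 0]],
    [0, [-24, -102, 60], [0, 0, 0]],
    [0, [-24, -102, 110], [0, 0, 0]],
    [0, [-24, -102, 145], [0, 0, 0]],
    [0, [-24, -102, 162], [0, 0, 0]],
    [0, [-24, -102, 162], [0, 0, 0]]
  ]
}}

```text
t: 12.75
eef_pos: [0.4966, -0.2879, 0.112]
eef_rot: [-180.0, 0.0, 9.2]
force: [-0.3, -0.3, 0.3]
finger_gap: -0.0003
grasp_force: 0.0
```

Call:
{"fn": "step_arm", "kwargs": {
  "rows": [
    [0, [4, 0, 0], [0, 0, 0]],
    [0, [7, 0, 0], [0, 0, 0]],
    [0, [10, 0, 0], [0, 0, 0]],
    [0, [13, 0, 0], [0, 0, 0]],
    [0, [16, 0, 0], [0, 0, 0]],
    [0, [19, 0, 0], [0, 0, 0]],
    [0, [22, 0, 0], [0, 0, 0]],
    [0, [25, 0, 0], [0, 0, 0]],
    [0, [27, 0, 0], [0, 0, 0]],
    [0, [27, 0, 0], [0, 0, 0]]
  ]
}}

```text
t: 14.0
eef_pos: [0.5239, -0.2837, 0.1124]
eef_rot: [180.0, -0.0, 9.2]
force: [-0.9, -0.2, 1.1]
finger_gap: 0.0002
grasp_force: 0.2
```

Run:
```python
from fit import *
here()
c=optics.camera("wrist");cv2.imwrite("pics/w4.png",c["img"]);Q=(pts(c)-O)@A
fit("sleeve",Q,.03,.052);fit("fins",Q,.07,.083)
c=optics.camera("top");Q=(pts(c)-O)@A
fit("sleeve",Q,.028,.052)
```

```text
rot frame [0.0091 0.0994 0.1124] [180.   -0.    9.2]
sleeve 3374 angle 36.4 off mm [-0.2  0.1] med res mm 0.28
fins 4026 angle 30.2 off mm [2.3 1.3] med res mm 1.46
sleeve 0 angle 0.0 off mm [0. 0.] med res mm nan
  return _methods._mean(a, axis=axis, dtype=dtype,
  ret = ret.dtype.type(ret / rcount)
```

View pics/w4.png

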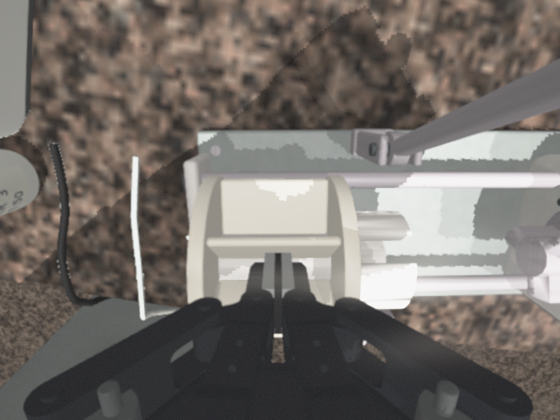

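The picture shows the finger pushing the fin at (278,243), and the sleeve fit gives 36.4°. About 10 mm more is needed.

Call:
{"fn": "step_arm", "kwargs": {
  "rows": [
    [0, [3, 0, 0], [0, 0, 0]],
    [0, [6, 0, 0], [0, 0, 0]],
    [0, [8, 0, 0], [0, 0, 0]],
    [0, [9.5, 0, 0], [0, 0, 0]],
    [0, [9.5, 0, 0], [0, 0, 0]]
  ]
}}

```text
t: 14.72
eef_pos: [0.5332, -0.2823, 0.1124]
eef_rot: [180.0, -0.0, 9.2]
force: [-1.1, -0.3, 0.1]
finger_gap: 0.0002
grasp_force: 0.5
```

Run:
```python
from fit import *
here()
c=optics.camera("wrist");Q=(pts(c)-O)@A
fit("sleeve",Q,.03,.052)
```

```text
rot frame [0.0184 0.0993 0.1124] [180.   -0.    9.2]
sleeve 2992 angle 46.8 off mm [-0.2  0.1] med res mm 0.31
```

Call:
{"fn": "step_arm", "kwargs": {
  "rows": [
    [0, [1, 0, 0], [0, 0, 0]],
    [0, [2, 0, 0], [0, 0, 0]],
    [0, [2, 0, 0], [0, 0, 0]],
    [0, [-4, 0, 0], [0, 0, 0]],
    [0, [-4, 0, -50], [0, 0, 0]],
    [0, [-4, 0, -110], [0, 0, 0]],
    [0, [-4, 0, -160], [0, 0, 0]]
  ]
}}

```text
t: 15.65
eef_pos: [0.529, -0.283, 0.2749]
eef_rot: [179.9, -0.1, 9.2]
force: [0.7, -0.6, -0.1]
finger_gap: 0.0001
grasp_force: 0.0
```

Run:
```python
from fit import *
here()
c=optics.camera("wrist");Q=(pts(c)-O)@A
fit("sleeve",Q,.03,.052);fit("fins",Q,.07,.12);fit("stub",Q,-.09,-.068)
m=(Q[...,2]>.1315)&(Q[...,2]<.139)&(abs(Q[...,0])<.02)&(Q[...,1]>.03)&(Q[...,1]<.16);print(np.histogram(Q[m][:,1],26,(.03,.16)))
go(0,.166,.27,99.5);go(0,.166,.080,99.5)
```

```text
rot frame [0.0142 0.0994 0.2749] [ 1.799e+02 -1.000e-01  9.200e+00]
sleeve 992 angle 48.3 off mm [-0.1  0.2] med res mm 0.34
fins 4211 angle 48.7 off mm [-0.2  0.3] med res mm 0.41
stub 873 angle 48.8 off mm [0.2 0.3] med res mm 0.4
(array([  0,   0,   0,   0,   0,   0,  74, 197,  69,  25,  27,  27,  26,
        25,  26,  25,  25,  24,  25,  25,  38, 206, 101,   0,   0,   0]), array([0.03 , 0.035, 0.04 , 0.045, 0.05 , 0.055, 0.06 , 0.065, 0.07 ,
       0.075, 0.08 , 0.085, 0.09 , 0.095, 0.1  , 0.105, 0.11 , 0.115,
       0.12 , 0.125, 0.13 , 0.135, 0.14 , 0.145, 0.15 , 0.155, 0.16 ]))
(0, 0.166, 0.27) -> [ 0.504 -0.22   0.27 ] [-15.6 -67.9  11.4] [ 1.100e-02  1.000e-03 -1.576e+00]
(0, 0.166, 0.08) -> [ 0.504 -0.22   0.08 ] [-16.9 -69.3 201.4] [ 1.100e-02  1.000e-03 -1.576e+00]
```

Everything is aligned: sleeve 48.3°, fins 48.7°, stub 48.8°. I'll go behind the drum with the tool turned 90° and push the +y disc at the axle.

Call:
{"fn": "step_arm", "kwargs": {
  "rows": [
    [0, [-16, -20, 0], [0, 0, -0.18]],
    [0, [-16, -40, 0], [0, 0, -0.36]],
    [0, [-16, -64, 0], [0, 0, -0.54]],
    [0, [-16, -64, 0], [0, 0, -0.72]],
    [0, [-16, -64, 0], [0, 0, -0.9]],
    [0, [-16, -64, 0], [0, 0, -1.08]],
    [0, [-16, -64, 0], [0, 0, -1.26]],
    [0, [-16, -64, 0], [0, 0, -1.44]],
    [0, [-16, -64, 0], [0, 0, -1.576]],
    [0, [-16, -64, 0], [0, 0, -1.576]]
  ]
}}

```text
t: 16.95
eef_pos: [0.5029, -0.2223, 0.2722]
eef_rot: [180.0, 0.0, 99.5]
force: [-0.4, -0.4, 0.9]
finger_gap: 0.0001
grasp_force: 0.0
```

Run:
```python
from fit import *
here();go(0,.163,.080,99.5)
```

```text
rot frame [-0.0016  0.1635  0.2722] [180.    0.   99.5]
(0, 0.163, 0.08) -> [ 0.504 -0.223  0.08 ] [ -0.5   1.5 192.2] [ 0.     0.    -0.001]
```

Call:
{"fn": "step_arm", "kwargs": {
  "rows": [
    [0, [0, 1.5, 60], [0, 0, 0]],
    [0, [0, 1.5, 120], [0, 0, 0]],
    [0, [0, 1.5, 170], [0, 0, 0]],
    [0, [0, 1.5, 192], [0, 0, 0]],
    [0, [0, 1.5, 192], [0, 0, 0]]
  ]
}}

```text
t: 17.58
eef_pos: [0.5031, -0.2211, 0.0784]
eef_rot: [-179.9, -0.1, 99.4]
force: [-1.2, 0.8, 0.5]
finger_gap: 0.0
grasp_force: 0.0
```

Call:
{"fn": "step_arm", "kwargs": {
  "rows": [
    [0, [-6, 0, 0], [0, 0, 0]],
    [0, [-12, 0, 0], [0, 0, 0]],
    [0, [-18, 0, 0], [0, 0, 0]],
    [0, [-25, 0, 0], [0, 0, 0]],
    [0, [-32, 0, 0], [0, 0, 0]],
    [0, [-40, 0, 0], [0, 0, 0]],
    [0, [-48, 0, 0], [0, 0, 0]],
    [0, [-55, 0, 0], [0, 0, 0]],
    [0, [-60, 0, 0], [0, 0, 0]],
    [0, [-60, 0, 0], [0, 0, 0]]
  ]
}}

```text
t: 18.82
eef_pos: [0.5143, -0.2819, 0.0803]
eef_rot: [-180.0, 0.0, 99.5]
force: [-0.2, 0.0, 0.2]
finger_gap: 0.0002
grasp_force: 0.0
```

Run:
```python
from fit import *
here()
for n in ["wrist","top"]:
    c=optics.camera(n);Q=(pts(c)-O)@A
    if n=="wrist":
        cv2.imwrite("pics/w5.png",c["img"])
        fit("sleeve",Q,-.025,-.01);fit("fins",Q,.025,.065)
    for l in ["drum","sleeve_end","stub_tip"]:
        print(n,l,[(((np.array(x["position"])-O)@A).round(4).tolist(),round(x["conf"],2)) for x in optics.tip_of(l,c)[:2]])
```

```text
rot frame [-1.000e-04  1.028e-01  8.030e-02] [-180.     0.    99.5]
sleeve 0 angle 0.0 off mm [0. 0.] med res mm nan
fins 0 angle 0.0 off mm [0. 0.] med res mm nan
wrist drum []
wrist sleeve_end []
wrist stub_tip []
top drum [([0.0024, 0.049, 0.0853], 0.51)]
top sleeve_end [([0.0181, 0.5626, 0.0008], 0.33)]
top stub_tip [([0.0011, -0.0642, 0.0902], 0.87), ([0.0347, 0.3342, -0.0014], 0.4)]
  return _methods._mean(a, axis=axis, dtype=dtype,
  ret = ret.dtype.type(ret / rcount)
```

View pics/w5.png

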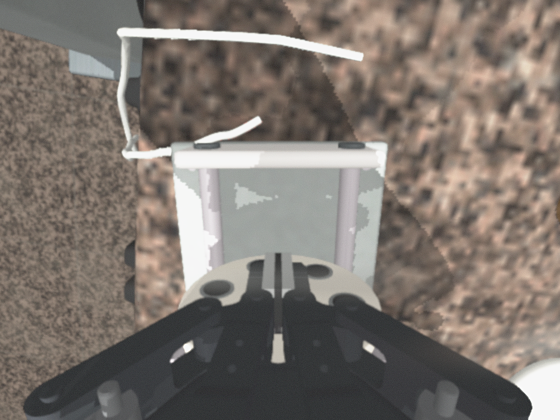

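The drum has moved evenly along the rods, and the disc sits symmetric under the finger at (280,270). I'll push on to just short of the stub and check the angle from the top camera.

Call:
{"fn": "step_arm", "kwargs": {
  "rows": [
    [0, [-6, 0, 0], [0, 0, 0]],
    [0, [-12, 0, 0], [0, 0, 0]],
    [0, [-18, 0, 0], [0, 0, 0]],
    [0, [-24, 0, 0], [0, 0, 0]],
    [0, [-29, 0, 0], [0, 0, 0]],
    [0, [-29, 0, 0], [0, 0, 0]]
  ]
}}

```text
t: 19.98
eef_pos: [0.5191, -0.3106, 0.0803]
eef_rot: [-180.0, 0.0, 99.5]
force: [0.4, 1.1, -0.4]
finger_gap: -0.0002
grasp_force: 0.0
```

Run:
```python
from fit import *
here()
for i in range(2):
    c=optics.camera("top");Q=(pts(c)-O)@A
    fit("fins",Q,.000,.045);fit("sleeve",Q,-.046,-.022)
cv2.imwrite("pics/t6.png",cv2.resize(c["img"][180:290,310:470],(800,550),interpolation=cv2.INTER_CUBIC))
```

```text
rot frame [-0.0002  0.0737  0.0803] [-180.     0.    99.5]
fins 25 angle 46.4 off mm [ 0.3 -0. ] med res mm 0.8
sleeve 0 angle 0.0 off mm [0. 0.] med res mm nan
fins 25 angle 45.4 off mm [0.2 0. ] med res mm 1.14
sleeve 0 angle 0.0 off mm [0. 0.] med res mm nan
  return _methods._mean(a, axis=axis, dtype=dtype,
  ret = ret.dtype.type(ret / rcount)
```

View pics/t6.png

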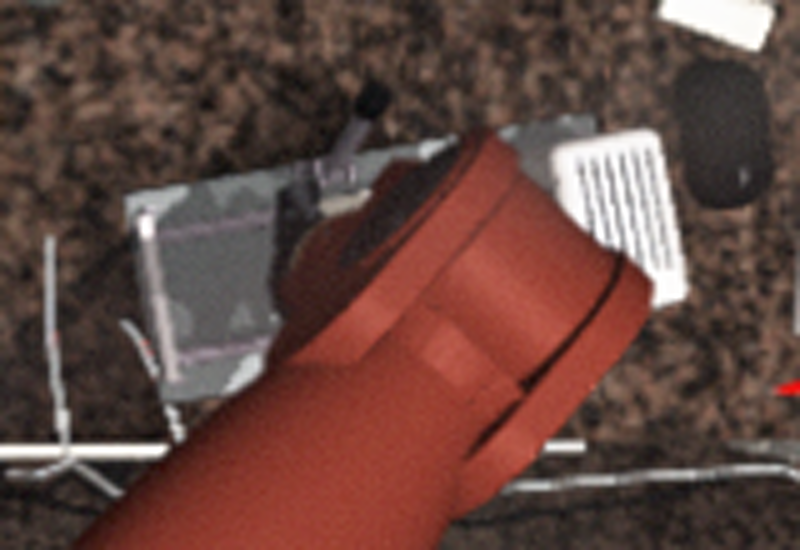

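The arm hides the drum from the top camera. The angle was within 0.5° and pushing along the axle gives little roll, so I'll continue gently and watch the force.

Call:
{"fn": "step_arm", "kwargs": {
  "rows": [
    [0, [-4, 0, 0], [0, 0, 0]],
    [0, [-8, 0, 0], [0, 0, 0]],
    [0, [-11, 0, 0], [0, 0, 0]],
    [0, [-14, 0, 0], [0, 0, 0]],
    [0, [-17, 0, 0], [0, 0, 0]],
    [0, [-20, 0, 0], [0, 0, 0]],
    [0, [-20, 0, 0], [0, 0, 0]]
  ]
}}

```text
t: 20.95
eef_pos: [0.5224, -0.3301, 0.0803]
eef_rot: [-180.0, 0.0, 99.5]
force: [0.1, -0.3, -0.3]
finger_gap: -0.0004
grasp_force: 0.0
```

Call:
{"fn": "step_arm", "kwargs": {
  "rows": [
    [0, [-4, 0, 0], [0, 0, 0]],
    [0, [-8, 0, 0], [0, 0, 0]],
    [0, [-12, 0, 0], [0, 0, 0]],
    [0, [-15, 0, 0], [0, 0, 0]],
    [0, [-15, 0, 0], [0, 0, 0]]
  ]
}}

```text
t: 21.58
eef_pos: [0.5249, -0.345, 0.0803]
eef_rot: [-180.0, 0.0, 99.5]
force: [-0.2, 0.4, -0.5]
finger_gap: 0.0001
grasp_force: 0.0
```

Call:
{"fn": "step_arm", "kwargs": {
  "rows": [
    [0, [-2, 0, 0], [0, 0, 0]],
    [0, [-4, 0, 0], [0, 0, 0]],
    [0, [-6, 0, 0], [0, 0, 0]],
    [0, [-8, 0, 0], [0, 0, 0]],
    [0, [-8, 0, 0], [0, 0, 0]]
  ]
}}

```text
t: 22.2
eef_pos: [0.5261, -0.352, 0.0802]
eef_rot: [-180.0, -0.0, 99.5]
force: [-1.7, 3.8, 1.7]
finger_gap: 0.0003
grasp_force: 0.0
```

Call:
{"fn": "step_arm", "kwargs": {
  "rows": [
    [0, [-1, 0, 0], [0, 0, 0]],
    [0, [-2, 0, 0], [0, 0, 0]],
    [0, [-2, 0, 0], [0, 0, 0]]
  ]
}}

```text
t: 22.58
eef_pos: [0.5261, -0.352, 0.08]
eef_rot: [-180.0, -0.2, 99.6]
force: [-3.0, 14.1, 5.3]
finger_gap: 0.0005
grasp_force: 0.0
```

The drum has stopped with a rising reaction, so it's probably at the collar. I'll retreat and check.

Call:
{"fn": "step_arm", "kwargs": {
  "rows": [
    [0, [10, 0, 0], [0, 0, 0]],
    [0, [10, 0, -50], [0, 0, 0]],
    [0, [20, 0, -110], [0, 0, 0]],
    [0, [50, 0, -170], [0, 0, 0]],
    [0, [100, 0, -220], [0, 0, 0]],
    [0, [160, 0, -260], [0, 0, 0]],
    [0, [180, 0, -260], [0, 0, 0]],
    [0, [180, 0, -260], [0, 0, 0]]
  ]
}}

```text
t: 23.58
eef_pos: [0.4972, -0.1752, 0.3427]
eef_rot: [179.8, 0.2, 99.7]
force: [-0.2, -0.2, 0.7]
finger_gap: 0.0002
grasp_force: 0.0
```

Run:
```python
from fit import *
here()
c=optics.camera("wrist");Q=(pts(c)-O)@A;cv2.imwrite("pics/w7.png",c["img"])
fit("fins",Q,-.045,.005)
m=(Q[...,2]>.130)&(Q[...,2]<.139)&(abs(Q[...,0])<.02)&(Q[...,1]>-.09)&(Q[...,1]<.06);q=Q[m][:,1]
print(np.histogram(q,30,(-.09,.06))[0],np.percentile(q,[0,1,99,100]))
# drum back face: z 95..130
m=(Q[...,2]>.09)&(Q[...,2]<.13)&(abs(Q[...,0])<.045)&(Q[...,1]>-.0)&(Q[...,1]<.06);q=Q[m]
print(len(q),np.median(q,0) if len(q) else '')
if len(q)>50:
    k=np.linalg.lstsq(np.c_[q[:,0],q[:,2]-.085,np.ones(len(q))],q[:,1],rcond=None)[0];print("face plane",k)
for l in ["drum","bar_knob","bar_hinge","bar_catch"]:
    print(l,[(((np.array(x["position"])-O)@A).round(4).tolist(),round(x["conf"],2)) for x in optics.tip_of(l,c)[:2]])
c=optics.camera("top")
for l in ["drum","bar_knob"]:
    print(l,[(((np.array(x["position"])-O)@A).round(4).tolist(),round(x["conf"],2)) for x in optics.tip_of(l,c)[:2]])
```

```text
rot frame [0.0006 0.2109 0.3427] [179.8   0.2  99.7]
fins 82 angle 47.9 off mm [-0.3 -0. ] med res mm 0.2
[ 0  0  0  0  0  0  0 54  3  2  0  0  0  0  0  0  0  0  0  0  0  0  0  0
  0  0  0  0  0  0] [-0.05422486 -0.05417204 -0.04299903 -0.04188695]
0 
drum []
bar_knob []
bar_hinge [([0.0653, 0.0287, 0.0759], 0.77)]
bar_catch [([-0.0627, 0.0296, 0.074], 0.67)]
drum [([0.0021, -0.0199, 0.0821], 0.96)]
bar_knob [([0.1029, 0.0297, 0.2073], 0.49)]
```

View pics/w7.png

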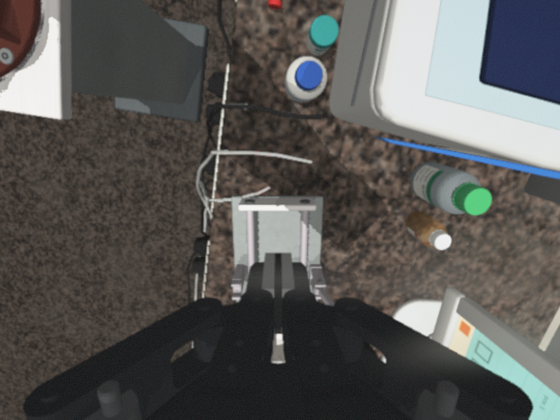

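The drum is home: the top network gives y = -19.9 mm, its angle fits and it is level. For the bar, I'll lower half-open fingers around the knob, with the far finger behind it. I'll swing it over past 50°, then press it down with the shut tip.

Run:
```python
from fit import *
here();go(.1,.03,.3,99.5);go(.1,.03,.197,99.5)
for ph in (106,95,85,75,65,57,50):
    a=np.radians(ph);k=np.array([66-141*np.cos(a),72+141*np.sin(a)]);print(ph,k.round(),"rel to (100,197): y,z(tool)",(k[0]-14-100).round(),(-(k[1]-8-197)).round())
```

```text
rot frame [-3.000e-04  2.089e-01  3.396e-01] [-179.9   -0.    99.5]
(0.1, 0.03, 0.3) -> [ 0.625 -0.337  0.3  ] [-178.8  100.5   39.4] [-0.001 -0.001 -0.001]
(0.1, 0.03, 0.197) -> [ 0.625 -0.337  0.197] [-178.9  100.6  142.4] [-0.001 -0.001 -0.001]
106 [105. 208.] rel to (100,197): y,z(tool) -9.0 -3.0
95 [ 78. 212.] rel to (100,197): y,z(tool) -36.0 -7.0
85 [ 54. 212.] rel to (100,197): y,z(tool) -60.0 -7.0
75 [ 30. 208.] rel to (100,197): y,z(tool) -84.0 -3.0
65 [  6. 200.] rel to (100,197): y,z(tool) -108.0 5.0
57 [-11. 190.] rel to (100,197): y,z(tool) -125.0 15.0
50 [-25. 180.] rel to (100,197): y,z(tool) -139.0 25.0
```

Call:
{"fn": "step_arm", "kwargs": {
  "rows": [
    [0.6, [-60, 10, 0], [0, 0, 0]],
    [0.6, [-120, 40, 0], [0, 0, 0]],
    [0.6, [-179, 80, 0], [0, 0, 0]],
    [0.6, [-179, 100, 20], [0, 0, 0]],
    [0.6, [-179, 100, 70], [0, 0, 0]],
    [0.6, [-179, 100, 115], [0, 0, 0]],
    [0.6, [-179, 100, 142], [0, 0, 0]],
    [0.6, [-179, 100, 142], [0, 0, 0]]
  ]
}}

```text
t: 24.98
eef_pos: [0.6236, -0.3362, 0.1951]
eef_rot: [-179.8, -0.2, 99.5]
force: [-0.1, 0.1, 0.5]
finger_gap: 0.0513
grasp_force: 0.0
```

Call:
{"fn": "step_arm", "kwargs": {
  "rows": [
    [0.6, [0, -10, -3], [0, 0, 0]],
    [0.6, [0, -23, -5], [0, 0, 0]],
    [0.6, [0, -36, -7], [0, 0, 0]],
    [0.6, [0, -48, -7], [0, 0, 0]],
    [0.6, [0, -60, -7], [0, 0, 0]],
    [0.6, [0, -72, -5], [0, 0, 0]],
    [0.6, [0, -84, -3], [0, 0, 0]],
    [0.6, [0, -96, 0], [0, 0, 0]],
    [0.6, [0, -108, 5], [0, 0, 0]],
    [0.6, [0, -117, 10], [0, 0, 0]]
  ]
}}

```text
t: 26.22
eef_pos: [0.5087, -0.3562, 0.188]
eef_rot: [-180.0, 0.0, 99.5]
force: [1.4, -0.1, 0.5]
finger_gap: 0.0514
grasp_force: 0.4
```

Call:
{"fn": "step_arm", "kwargs": {
  "rows": [
    [0.6, [0, -8, 4], [0, 0, 0]],
    [0.6, [0, -16, 8], [0, 0, 0]],
    [0.6, [0, -24, 14], [0, 0, 0]],
    [0.6, [0, -24, 14], [0, 0, 0]],
    [0.6, [0, -20, -40], [0, 0, 0]],
    [0.3, [0, -20, -90], [0, 0, 0]]
  ]
}}

```text
t: 26.98
eef_pos: [0.4898, -0.359, 0.2794]
eef_rot: [-180.0, -0.0, 99.5]
force: [0.1, -0.2, 0.7]
finger_gap: 0.0339
grasp_force: 0.0
```

Run:
```python
from fit import *
here()
for n in ["top","side"]:
    c=optics.camera(n)
    for l in ["drum","bar_knob"]:
        print(n,l,[(((np.array(x["position"])-O)@A).round(4).tolist(),round(x["conf"],2)) for x in optics.tip_of(l,c)[:2]])
cv2.imwrite("pics/s8.png",cv2.resize(c["img"][100:260,260:460],(800,640))[:600])
```

```text
rot frame [-0.037   0.0309  0.2794] [-180.    -0.    99.5]
top drum [([-0.0026, -0.0198, 0.0854], 0.88), ([0.0845, 0.7656, -0.002], 0.64)]
top bar_knob [([-0.0269, 0.026, 0.1739], 0.51)]
side drum [([0.0012, -0.0227, 0.0902], 0.83), ([0.0361, -0.0232, 0.1172], 0.23)]
side bar_knob [([-0.0234, 0.029, 0.1709], 0.45), ([0.0424, 0.3368, 0.0007], 0.32)]
```

View pics/s8.png

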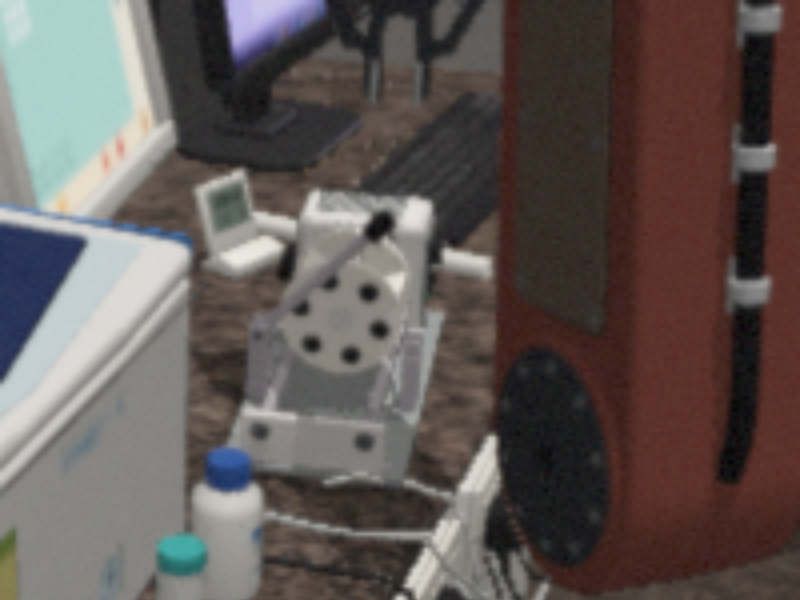

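The side view shows the bar at about 47° with its knob at (380,225), behind a drum that is home. Next I'll press the knob down along its arc with the shut tip.

Call:
{"fn": "step_arm", "kwargs": {
  "rows": [
    [0, [0, 5, 40], [0, 0, 0]],
    [0, [0, 5, 80], [0, 0, 0]],
    [0, [0, 3, 90], [0, 0, 0]],
    [0, [0, -8, 101], [0, 0, 0]],
    [0, [0, -19, 111], [0, 0, 0]],
    [0, [0, -27, 122], [0, 0, 0]],
    [0, [0, -34, 133], [0, 0, 0]],
    [0, [0, -39, 145], [0, 0, 0]],
    [0, [0, -44, 158], [0, 0, 0]],
    [0, [0, -47, 167], [0, 0, 0]]
  ]
}}

```text
t: 28.52
eef_pos: [0.4431, -0.367, 0.1102]
eef_rot: [-180.0, -0.0, 99.5]
force: [1.1, 0.4, -0.9]
finger_gap: 0.0
grasp_force: 0.2
```

Call:
{"fn": "step_arm", "kwargs": {
  "rows": [
    [0, [0, -2, 9], [0, 0, 0]],
    [0, [0, -4, 16], [0, 0, 0]],
    [0, [0, -4, 22], [0, 0, 0]],
    [0, [0, -4, 27], [0, 0, 0]],
    [0, [0, -4, 29], [0, 0, 0]],
    [0, [0, -4, 29], [0, 0, 0]]
  ]
}}

```text
t: 29.28
eef_pos: [0.4396, -0.3678, 0.0823]
eef_rot: [180.0, 0.0, 99.5]
force: [-0.1, 0.3, 0.1]
finger_gap: 0.0004
grasp_force: 0.0
```

Call:
{"fn": "step_arm", "kwargs": {
  "rows": [
    [0, [0, 0, 2], [0, 0, 0]],
    [0, [0, 0, 3], [0, 0, 0]],
    [0, [0, 0, 3], [0, 0, 0]]
  ]
}}

```text
t: 29.65
eef_pos: [0.44, -0.3682, 0.0813]
eef_rot: [180.0, 0.1, 99.5]
force: [-2.8, 3.7, 14.1]
finger_gap: 0.0002
grasp_force: 6.8
```

Run:
```python
from fit import *
here()
c=optics.camera("side");
for l in ["drum","bar_knob"]:
    print(l,[(((np.array(x["position"])-O)@A).round(4).tolist(),round(x["conf"],2)) for x in optics.tip_of(l,c)[:2]])
c=optics.camera("wrist");print(optics.tip_of("bar_knob",c)[:1]);Q=(pts(c)-O)@A
m=(abs(Q[...,1]-.03)<.006)&(Q[...,2]>.06)&(Q[...,2]<.18)&(abs(Q[...,0])<.06);q=Q[m];print(len(q),[ (x,np.percentile(q[abs(q[:,0]-x)<.006][:,2],[50,90]).round(4)) for x in np.arange(-.05,.06,.02) if (abs(q[:,0]-x)<.006).sum()>3])
```

```text
rot frame [-0.0877  0.03    0.0813] [1.80e+02 1.00e-01 9.95e+01]
drum [([0.0005, -0.0256, 0.0894], 0.84)]
bar_knob [([-0.0728, 0.0293, 0.0679], 0.52)]
[{'position': [0.4557, -0.3675, 0.0716], 'conf': 0.56}]
6667 [(np.float64(-0.05), array([0.1554, 0.1663])), (np.float64(-0.030000000000000002), array([0.0768, 0.0778])), (np.float64(-0.010000000000000002), array([0.0767, 0.0778])), (np.float64(0.009999999999999995), array([0.0768, 0.0778])), (np.float64(0.03), array([0.0768, 0.0778])), (np.float64(0.05), array([0.0768, 0.0778]))]
```

The bar is level: its top is at 77 mm along its whole length, with a 14 N stop felt. I'll retreat and do a last check.

Call:
{"fn": "step_arm", "kwargs": {
  "rows": [
    [0, [0, 0, -40], [0, 0, 0]],
    [0, [0, 0, -100], [0, 0, 0]],
    [0, [60, -30, -160], [0, 0, 0]],
    [0, [120, -60, -200], [0, 0, 0]],
    [0, [120, -60, -200], [0, 0, 0]],
    [0, [120, -60, -200], [0, 0, 0]]
  ]
}}

```text
t: 30.65
eef_pos: [0.3605, -0.2588, 0.2822]
eef_rot: [179.9, 0.3, 99.5]
force: [0.4, -0.6, -1.3]
finger_gap: 0.0002
grasp_force: 0.0
```

Run:
```python
from fit import *
c=optics.camera("top");w=lambda l,c:[(np.round(x["position"],3).tolist(),round(x["conf"],2)) for x in optics.tip_of(l,c)[:3]]
for l in ["drum","bar_knob"]: print(l,[(((np.array(x["position"])-O)@A).round(4).tolist(),round(x["conf"],2)) for x in optics.tip_of(l,c)[:1]])
for l in ["pipette","bottle_a","strip_vial","tape_1"]: print(l,w(l,c))
Q=(pts(c)-O)@A
m=(abs(Q[...,1]-.03)<.004)&(Q[...,2]>.06)&(Q[...,2]<.18)&(abs(Q[...,0])<.05);print(m.sum(),Q[m][:,2].round(3)[:12])
c=optics.camera("side")
for l in ["pipette","drum","bar_knob"]: print(l,w(l,c))
```

```text
drum [([-0.0006, -0.0206, 0.0843], 0.88)]
bar_knob [([-0.0739, 0.0272, 0.0711], 0.68)]
pipette [([0.452, 0.172, -0.001], 0.92)]
bottle_a [([0.742, -0.156, 0.001], 0.63), ([0.51, -0.05, 0.0], 0.61), ([0.749, -0.229, 0.0], 0.56)]
strip_vial [([0.525, 0.011, 0.002], 0.49)]
tape_1 [([0.488, 0.385, -0.002], 0.87)]
75 [0.072 0.073 0.079 0.081 0.077 0.077 0.074 0.073 0.081 0.081 0.081 0.08 ]
pipette [([0.458, 0.17, 0.0], 0.77)]
drum [([0.534, -0.407, 0.086], 0.68)]
bar_knob [([0.458, -0.366, 0.066], 0.48)]
```

```bash
python3 -c "
from bench import sign_off; print(sign_off())"
```

```text
the job is handed in; nothing more can be done
None
```

The job is handed in after about 31 s of the 72 s: the pipette lies on the bench, the drum is home on the stub (y ≈ -20 mm), the retaining bar is level in its catch, and the bottles, vial and tape roll have not moved; no verdict came back.

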